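Aim the inspection mirror at the test tile's mark

ROBOT

A 6-joint arm with a two-finger parallel gripper is mounted at the origin on a cart in front of the work surface, level with it; the furniture and walls round the work are solid. World frame = base frame: x ahead of the robot, y to its left, z up, the work surface at z = 0. Lengths are in m, angles in rad, forces in N, time in s.
With the tool pointing down it reaches from about 0.35 to 0.975 m from the base axis. Payload 4.9 kg.
Tool frame: the origin (TCP) lies on the front face of the gripper's body, between the roots of the fingers; the fingertips stand 73 mm ahead of it and the grasp point (between the pads) lies 54 mm ahead of it (tip_extent is the distance from the TCP to the fingertips, in m); y points along the fingers, x is the direction in which the jaws open and shut, and the axes are right-handed (so a half turn about y gives the same grasp; the last joint's range is limited). The gripper opens to 85 mm and grips with 20 to 120 N. Pads are 22 mm wide; open, the fingers measure 114 mm over their backs; the gripper's body (76 mm by 85 mm) begins 54 mm behind the grasp point. The pads swing forward as they close: fully open they stand 13 mm farther back than shut.
Start: joints at [1.165, 0.053, 1.613, -0, 1.476, -0.119], TCP at [0.177, 0.599, 0.304] pointing down, gripper open.
Joint ranges: [-3.01, 3.01], [-1.01, 2.22], [0.06, 2.58], [-1.02, 4.17], [0.09, 2.62], [-3.14, 3.14]. Speed limits (rad/s): [2.57, 2.57, 3.14, 3.14, 3.14, 3.14].

INTERFACE

Orientations are given as a unit quaternion [w, x, y, z].
In Python, from plant import state, grab_frame, camera_info, job_done, tip_extent gives the robot as it stands.
- The arm moves only by the tool carry_out, never from a script. Its argument "rows" is a list that holds one entry, the list of rows, each a list of 7 numbers: the turn, a rotation vector about the world's x, y, z as a fraction of full scale, then the shift along the world's x, y, z as a fraction of full scale, then the finger opening in mm, from 0 to 85.4. A call has 1 to 5 rows; each row shifts and turns the commanded pose from where the row before left it; what a row does not reach is not made up. Full scale, the value 1, is 40 mm for a shift and 4 degrees for a turn. A row lasts 1/10 s, in which the tool goes at most 50 mm and 8.59 degrees, less where a joint would pass 70% of its speed; a pose out of reach is approached as far as the arm can. A call with a number of a shift or a turn outside -1 to 1 is refused whole. A call with a gripper value outside its range is refused whole. The fingers move at their own pace and stop on an object; the grip force is fixed at half the most. Time passes only in rows, so rows that do not move let the fingers close. It gives the time, the measured TCP pose, the force and the opening at its end, in the units of the state.
- state(): the state, without advancing time (a new reading comes with each control period).
- grab_frame(name): name is "scene" or "top" or "wrist"; returns the picture (420x560x3 uint8, blue, green, red); there is no depth.
- camera_info(name): a dict with "intrinsics" (3x3 intrinsics, pixels), "xyz" and "rotation" of the camera in the world; the wrist camera has in their place "tool_from_camera" (4x4, takes a point from camera to tool coordinates, whose origin is the TCP and whose axes are the tool frame's). Camera axes: x right, y down, z forward; pixel columns grow to the right and rows downward; lengths in m; the calibration is good to about 2 mm. A picture is of the moment at which its call begins: read the wrist's pose just before it. camera_info takes no time and is no camera call.
- job_done(): hands the job in, once; it reports no verdict.
The state is a dict: "time": time; "joint_pos": joint angles; "joint_vel": joint speeds; "joint_efforts": joint torques, N m; "tool_pos": TCP position; "tool_rot": TCP orientation; "contact_force": force on the tool from outside, world axes, zero at the start; "ft_torque": the same for the moment, N m; "gripper_width": opening from 0.0 (shut) to 1.0 (fully open).
Only numpy, scipy, OpenCV 4.12 (cv2) and the standard library are available. Lean on these libraries where they do the work, as an engineer would, in place of code of your own. Each camera call takes 0.05 s, during which the arm holds its last target.

TASK

Get the inspection rig ready for the glaze test tile: first turn the red shot-counter knob on top of the grey camera back anticlockwise to its zero stop; then take the mirror's lever by its black upright handle and swing the mirror until the camera sees the tile's red dot in the middle of it (the brass pointer under the mirror, geared to follow the reflected line of sight, then points straight at the dot). The mirror springs back when let go, so the job finishes with the gripper still holding the handle, mirror still at that angle. Keep off the mirror glass, and do not shift the tile or the other things on the table.

Things in the scene. Friction and masses are not known exactly. Their poses are not given: they have to be found in the camera images.
- counter (a joint): red shot-counter knob on top of the camera housing, upright axis; rad; 0 = zero stop, grows clockwise seen from above, so it is reset by turning anticlockwise; starts 0.6 to 1.2; light friction (0.03 N m), stays where left
- counter_grip (a point): point on the knob's axis at the height to grip; its x axis runs along the knob's bar grip (38 mm long, 14 mm thick, 32 mm high, its top 7 mm above this point) and turns with the knob; z up. The camera housing below is 64 mm by 76 mm, its top 37 mm under this point
- lens (a point): centre of the front of the camera's black lens, 85 mm above the table, 140 mm from the mirror's axis and looking straight at it; the camera looks along the rig's +y. Camera, mirror and knob stand on one fixed steel base plate 110 x 310 x 8 mm
- mirror_axis (a point): point on the mirror's upright turning axis in the middle of the glass, 85 mm above the table; it does not turn with the mirror: its x and y axes are the rig's (camera lies towards its -y, the mirror faces about +x, away from the robot)
- mirror (a joint): turning angle of the mirror, rad; 0 = rest stop, grows anticlockwise seen from above, to 1.1. Mirror 108 mm wide, frame from 44 to 126 mm above the table. At 0 the glass's normal points 75 degrees clockwise from the rig's +x. A spring pulls it back to 0 with 0.06 N m at 0, growing 0.12 N m per rad (about 2 N at the handle)
- lever_handle (a point): grip point on the lever's black upright round handle, 16 mm in diameter, from 55 to 115 mm above the table; this point is 90 mm above the table and 90 mm from the mirror's axis, and turns with the mirror. At joint value 0 the lever points 145 degrees anticlockwise from the rig's +x; its steel arm (8 mm round) lies 36 mm above the table
- lever: the mirror's lever with its black handle; origin on the mirror's axis at table height, x axis along the arm to the handle; turns with the mirror
- glass: the mirror glass, 96 x 70 mm; origin on the mirror's axis at table height, x axis = normal of the glass, z up
- sight (a point): point on the mirror's axis, 85 mm above the table, whose x axis is the direction in which the camera looks after reflection in the mirror, always level; the brass pointer (130 mm long, 17 mm above the table) points the same way. At mirror joint 0 it points 60 degrees clockwise from the rig's +x, and it turns anticlockwise twice as fast as the mirror
- dot (a point): centre of the red dot (28 mm across) on the face of the white and terracotta test tile, 85 mm above the table; the loose tile is 70 mm wide, 120 mm high, 12 mm thick, its foot reaches 50 mm back; it stands 0.21 to 0.28 m beyond the mirror. To the left behind it a tall dark clay model (over 0.5 m) stands on a board, nearest edge of the model about x 0.5 to 0.6, y 0.25 to 0.4: swing the arm past it close to the robot
- slip_bowl: enamel bowl, 150 mm across, 57 mm high, bystander; origin under its centre
- brush_can: tin can with brushes, 75 mm across, 272 mm high, bystander; origin under its centre
- tape_roll: roll of tape lying flat, 96 mm across, 24 mm high, bystander; origin under its centre
- wooden_rib: kidney-shaped wooden rib lying flat, 49 x 99 x 8 mm, bystander; origin under its centre
There are look-alikes about, which are no part of the job. What is shaped like the part that bears dot but turquoise is not meant.

How it is judged:
By the outcome, as a careful person would: the job done as asked, in the order asked, and still so for the second after the job is handed in, while the arm keeps its last pose, push and grip.
It also fails if it takes over 54 s, if anything falls off the work surface, if the arm or the gripper's body presses on something with over 40 N, if the wrist force passes 120 N, or if a joint passes its speed limit or range.

## Working session

There is one attempt and no reset: what is moved stays moved. The work goes in short steps, Python scripts to look and compute and a tool call to move; the robot and the scene stay as the last step left them, time stands still between calls to the robot, and variables do not carry over. Pictures are saved under pics/ and viewed, and the job is handed in when it is done.

Besides the shell and the picture viewer there is one more tool, called after "Emit:" as name(argument=value, ...) on one line, values as JSON. carry_out: Moves the arm, as the interface text tells. Shift numbers are shares of 40 mm and turn numbers shares of 4 degrees, none past 1 either way. Its arguments: {"type":"object","properties":{"rows":{"type":"array"}},"required":["rows"]}

```bash
ls; mkdir -p pics; python3 - <<'E'
from plant import *
import cv2
print(state()); print(tip_extent if not callable(tip_extent) else tip_extent())
for n in ["scene","top","wrist"]:
    print(n,camera_info(n))
    cv2.imwrite(f"pics/{n}0.png",grab_frame(n))
E
```

```text
pics
{'time': 0.0, 'joint_pos': array([ 1.16501191e+00,  5.33686489e-02,  1.61430278e+00, -1.20589209e-05,
        1.47601311e+00, -1.19014336e-01]), 'joint_vel': array([-2.50471047e-04, -5.80668958e-04, -7.10519375e-06,  4.29872594e-04,
        3.49622750e-04, -6.96743588e-04]), 'joint_efforts': array([-2.10540944e-03, -3.93676364e+01, -3.70172346e+01, -1.84376822e-04,
        7.01161829e-03,  7.47209356e-06]), 'tool_pos': array([0.17660455, 0.59902921, 0.30265032]), 'tool_rot': array([-0.56594246,  0.56668863,  0.42278336, -0.42406057]), 'contact_force': array([-0.05826551,  0.29738891,  1.12945861]), 'ft_torque': array([-0.05519948, -0.00944549, -0.02223446]), 'gripper_width': 1.0048858443498607}
0.0726
scene {'intrinsics': array([[422.37006738,   0.        , 277.5186163 ],
       [  0.        , 422.37006738, 213.23822947],
       [  0.        ,   0.        ,   1.        ]]), 'xyz': array([-0.30738544, -0.82226797,  0.96734192]), 'rotation': array([-0.42731322,  0.80677603, -0.35921742,  0.19359415])}
top {'intrinsics': array([[465.03390608,   0.        , 280.15333171],
       [  0.        , 465.03390608, 209.87377846],
       [  0.        ,   0.        ,   1.        ]]), 'xyz': array([ 0.50255319, -0.00848227,  1.66064537]), 'rotation': array([ 0.01353774, -0.69868993,  0.71486312, -0.02489643])}
wrist {'intrinsics': array([[311.37270934,   0.        , 275.34526843],
       [  0.        , 311.37270934, 209.33210032],
       [  0.        ,   0.        ,   1.        ]]), 'tool_from_camera': array([[ 9.99999506e-01,  8.22004052e-04, -5.59619944e-04,
        -4.02604680e-04],
       [ 7.72301120e-04, -2.87471867e-01,  9.57788771e-01,
        -7.00746244e-02],
       [ 6.26431260e-04, -9.57788729e-01, -2.87472359e-01,
         7.31766839e-02],
       [ 0.00000000e+00,  0.00000000e+00,  0.00000000e+00,
         1.00000000e+00]])}
```

View pics.

View pics/scene0.png

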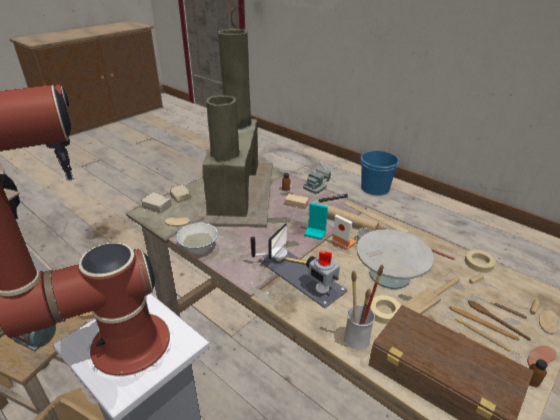

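View pics/top0.png

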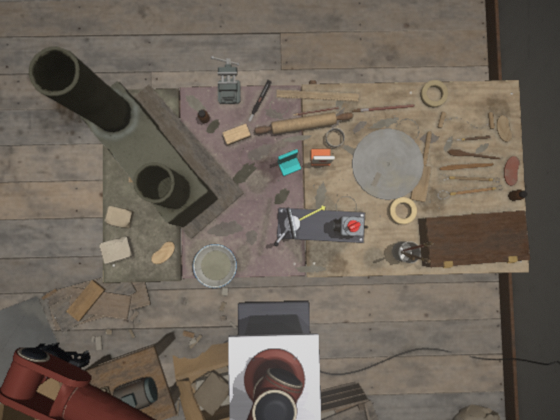

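View pics/wrist0.png

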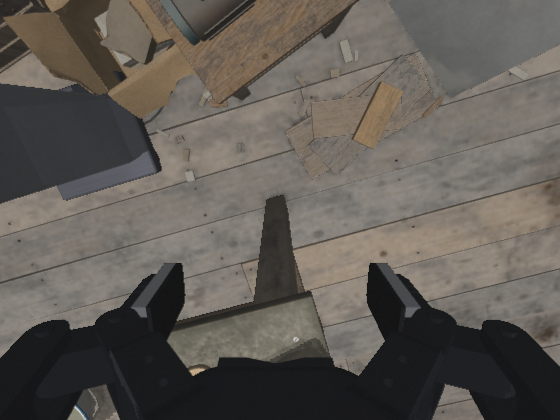

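```bash
cat > h.py <<'E'
from plant import *
import cv2, numpy as np
from scipy.spatial.transform import Rotation as R
def Rq(q): return R.from_quat([q[1],q[2],q[3],q[0]])
def pose(n,st=None):
    c=camera_info(n)
    if n=="wrist":
        st=st or state(); T=c["tool_from_camera"]; r=Rq(st["tool_rot"]).as_matrix()
        return c["intrinsics"], st["tool_pos"]+r@T[:3,3], r@T[:3,:3]
    return c["intrinsics"], np.array(c["xyz"]), Rq(c["rotation"]).as_matrix()
def ray(n,u,v,z,st=None):
    K,p,r=pose(n,st); d=r@np.linalg.solve(K,[u,v,1.]); return p+d*(z-p[2])/d[2]
def proj(n,X,st=None):
    K,p,r=pose(n,st); q=K@(r.T@(np.asarray(X)-p)); return q[:2]/q[2]
def crop(img,x,y,w,h,f,name):
    cv2.imwrite(name,cv2.resize(img[y:y+h,x:x+w],None,fx=f,fy=f,interpolation=cv2.INTER_CUBIC))
E
python3 - <<'E'
from h import *
i=cv2.imread("pics/top0.png"); crop(i,260,140,120,110,6,"pics/tc.png")
i=cv2.imread("pics/scene0.png"); crop(i,230,190,140,110,5,"pics/sc.png")
print(Rq(state()["tool_rot"]).as_matrix().round(3))
for n in ["scene","top"]: print(pose(n)[2].round(3))
E
```

```text
[[ 0.283 -0.001 -0.959]
 [ 0.959 -0.001  0.283]
 [-0.002 -1.     0.   ]]
[[ 0.667 -0.414  0.619]
 [-0.745 -0.377  0.55 ]
 [ 0.005 -0.829 -0.56 ]]
[[-0.023 -0.998  0.054]
 [-1.     0.022 -0.017]
 [ 0.015 -0.055 -0.998]]
```

View pics/tc.png

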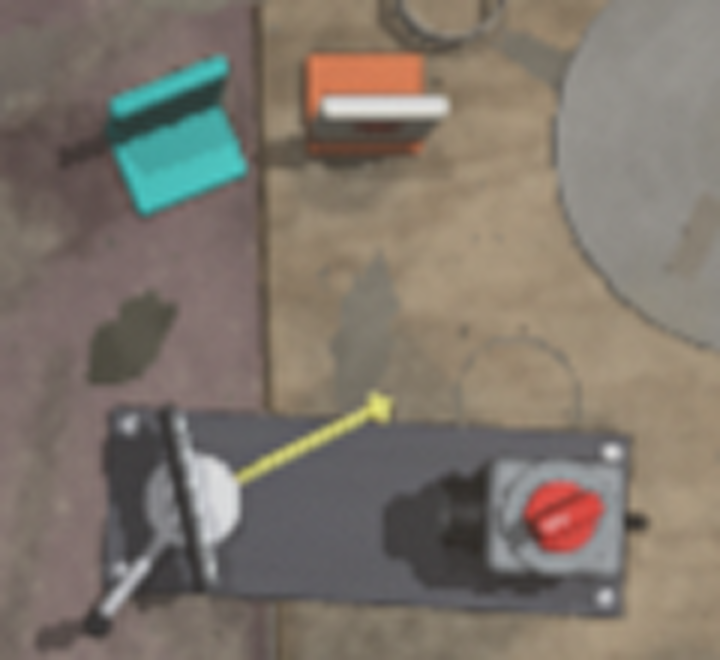

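View pics/sc.png

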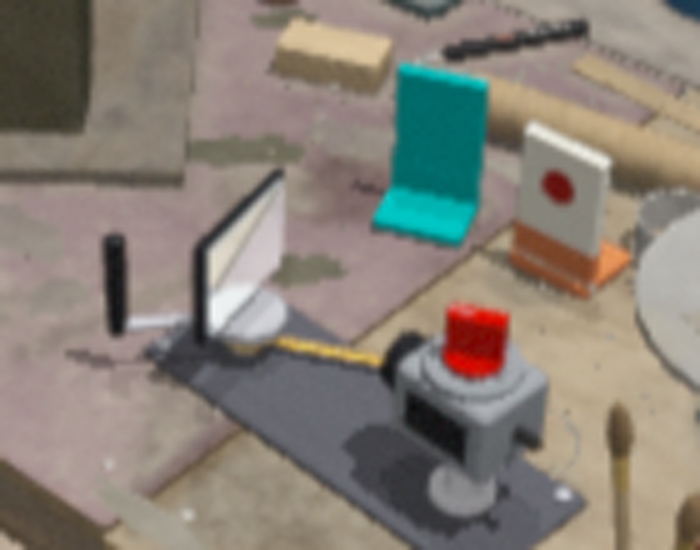

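```bash
cat >> h.py <<'E'
def tri(obs,st=None):
    A=[];b=[]
    for n,u,v in obs:
        K,p,r=pose(n,st); d=r@np.linalg.solve(K,[u,v,1.]); d/=np.linalg.norm(d); P=np.eye(3)-np.outer(d,d); A.append(P); b.append(P@p)
    return np.linalg.lstsq(np.vstack(A),np.hstack(b),rcond=None)[0]
E
python3 - <<'E'
from h import *
T=lambda u,v:(u/6+260-.42,v/6+140-.42)
S=lambda u,v:(u/5+230-.4,v/5+190-.4)
c=[ray("top",*T(*p),.008) for p in [(112,410),(630,437),(625,615),(100,597)]]
for p in c: print(p.round(4))
for n in["top","scene"]:
    i=cv2.imread(f"pics/{n}0.png").astype(int); m=((i[...,2]>150)&(i[...,1]<70)&(i[...,0]<70)).astype(np.uint8)
    k,l,s,ce=cv2.connectedComponentsWithStats(m); print(n,[(s[j].tolist(),ce[j].round(1)) for j in range(1,k) if s[j][4]>15])
    if n=="top":
        j=1+np.argmax(s[1:,4]); print(cv2.minAreaRect(np.argwhere(l==j)[:,::-1].astype(np.float32)), cv2.moments((l==j).astype(np.uint8),True))
print("mirror axis disc?",ray("top",*T(195,502),.03))
print("handle top",ray("top",*T(97,622),.115),"scene top",tri([("top",*T(97,622)),("scene",*S(115,240))]))
print("dot",ray("scene",*S(558,187),.085))
print("pointer tip",ray("top",*T(392,402),.017))
print("tile top L,R",ray("top",*T(322,105),.12),ray("top",*T(448,105),.12))
E
```

```text
[ 0.5993 -0.0295  0.008 ]
[ 0.5763 -0.3371  0.008 ]
[ 0.4708 -0.3306  0.008 ]
[ 0.4888 -0.0198  0.008 ]
top []
((352.3999938964844, 223.6999969482422), (1.5811387300491333, 9.17060375213623), 71.56504821777344) {'m00': 15.0, 'm10': 5294.0, 'm01': 3355.0, 'm20': 1868532.0, 'm11': 1184057.0, 'm02': 750417.0, 'm30': 659539808.0, 'm21': 417904117.0, 'm12': 264831809.0, 'm03': 167850127.0, 'mu20': 102.93333333334886, 'mu11': -34.33333333325572, 'mu02': 15.333333333372138, 'mu30': -76.40888893604279, 'mu21': 27.75555552162041, 'mu12': -5.755555562628615, 'mu03': -1.1111111342906952, 'nu20': 0.4574814814815505, 'nu11': -0.15259259259224767, 'nu02': 0.06814814814832061, 'nu30': -0.08768306795600173, 'nu21': 0.031850904977769226, 'nu12': -0.006604791360661358, 'nu03': -0.0012750562722647393}
scene [([320, 252, 11, 4, 26], array([325.6, 253.3])), ([319, 260, 12, 5, 42], array([323.9, 262.2]))]
mirror axis disc? [ 0.54307717 -0.0764603   0.03      ]
handle top [ 0.47591928 -0.01711066  0.115     ] scene top [ 0.47552914 -0.01679836  0.11183219]
dot [ 0.7562333  -0.18118202  0.085     ]
pointer tip [ 0.59982237 -0.19494487  0.017     ]
tile top L,R [ 0.76030972 -0.14894264  0.12      ] [ 0.7588545  -0.21926018  0.12      ]
```

Emit:
carry_out(rows=[[[0,0,-0.45,0.3,-0.9,0,85],[0,0,-0.45,0.3,-0.9,0,85],[0,0,-0.45,0.3,-0.9,0,85],[0,0,-0.45,0.3,-0.9,0,85],[0,0,-0.45,0.3,-0.9,0,85]]])

```text
time: 0.65
tool_pos: [0.2369, 0.4179, 0.3034]
tool_rot: [-0.598, 0.598, 0.377, -0.378]
contact_force: [1.1, -0.6, 1.0]
gripper_width: 0.992
```

Emit:
carry_out(rows=[[[0,0,-0.45,0.35,-0.9,0,85],[0,0,-0.45,0.35,-0.9,0,85],[0,0,-0.45,0.35,-0.9,0,85],[0,0,-0.45,0.35,-0.9,0,85],[0,0,-0.45,0.35,-0.9,0,85]]])

```text
time: 1.15
tool_pos: [0.3068, 0.238, 0.3037]
tool_rot: [-0.626, 0.626, 0.329, -0.329]
contact_force: [0.9, 0.1, -0.1]
gripper_width: 0.995
```

Emit:
carry_out(rows=[[[0,0,-0.45,0.4,-0.9,0,85],[0,0,-0.45,0.4,-0.9,0,85],[0,0,-0.45,0.4,-0.9,0,85],[0,0,-0.45,0.4,-0.9,0,85],[0,0,-0.45,0.4,-0.9,0,85]]])

```text
time: 1.65
tool_pos: [0.387, 0.0578, 0.3038]
tool_rot: [-0.65, 0.65, 0.279, -0.279]
contact_force: [0.2, -0.0, 0.4]
gripper_width: 0.999
```

Emit:
carry_out(rows=[[[0,0,-0.45,0.3,-0.9,0,85],[0,0,-0.45,0.3,-0.9,0,85],[0,0,-0.45,0.3,-0.9,0,85],[0,0,-0.45,0.3,-0.9,0,85],[0,0,-0.45,0.3,-0.9,0,85]]])

```text
time: 2.15
tool_pos: [0.4468, -0.1222, 0.3036]
tool_rot: [0.67, -0.67, -0.227, 0.227]
contact_force: [0.3, 0.6, 0.1]
gripper_width: 0.996
```

Emit:
carry_out(rows=[[[0,0,-0.45,0.4,-0.9,0,85],[0,0,-0.45,0.4,-0.9,0,85],[0,0,-0.45,0.4,-0.9,0,85],[0,0,-0.45,0.4,-0.6,0,85],[0,0,0,0,0,0,85]]])

```text
time: 2.65
tool_pos: [0.5114, -0.2551, 0.303]
tool_rot: [0.683, -0.683, -0.184, 0.184]
contact_force: [0.0, 0.3, 0.1]
gripper_width: 0.995
```

```bash
python3 - <<'E'
from h import *
s=state(); print(s["tool_pos"],np.degrees(s["joint_pos"]).round(1))
i=grab_frame("wrist"); cv2.imwrite("pics/w1.png",i)
E
```

```text
[ 0.51141369 -0.25508122  0.30299191] [-34.   -4.2  99.7  -0.   84.6 -64.2]
```

View pics/w1.png

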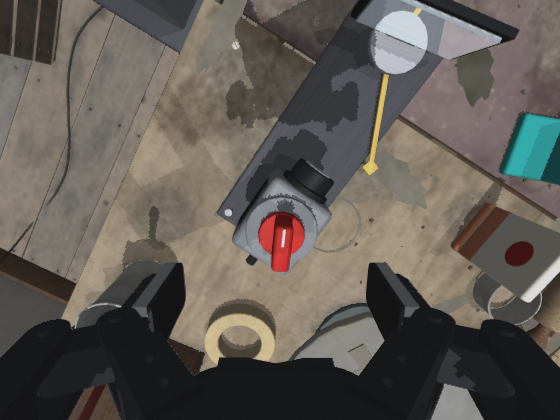

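```bash
python3 - <<'E'
from h import *
i=cv2.imread("pics/w1.png"); crop(i,220,150,120,125,6,"pics/w1c.png"); crop(i,330,0,200,190,4,"pics/w1m.png")
E
```

```text
(no output)
```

View pics/w1c.png

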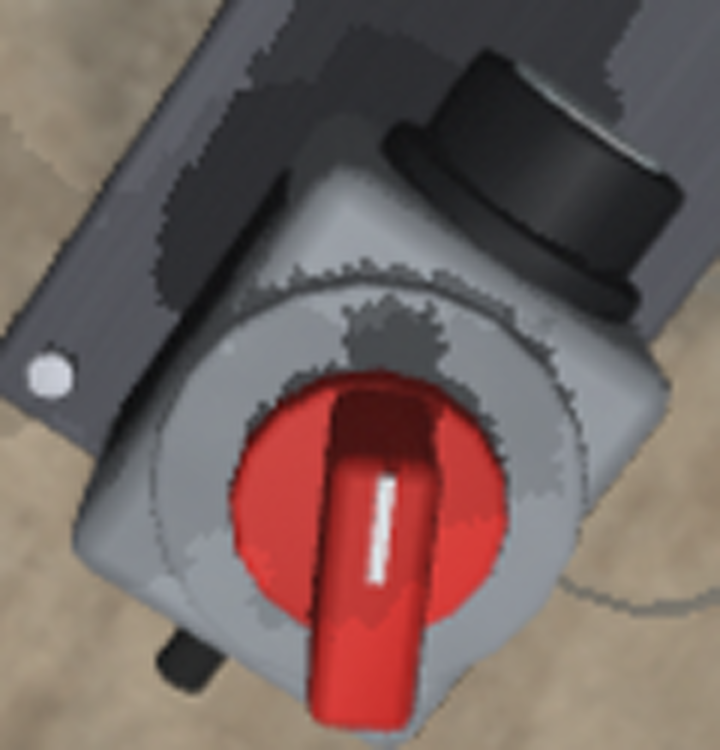

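View pics/w1m.png

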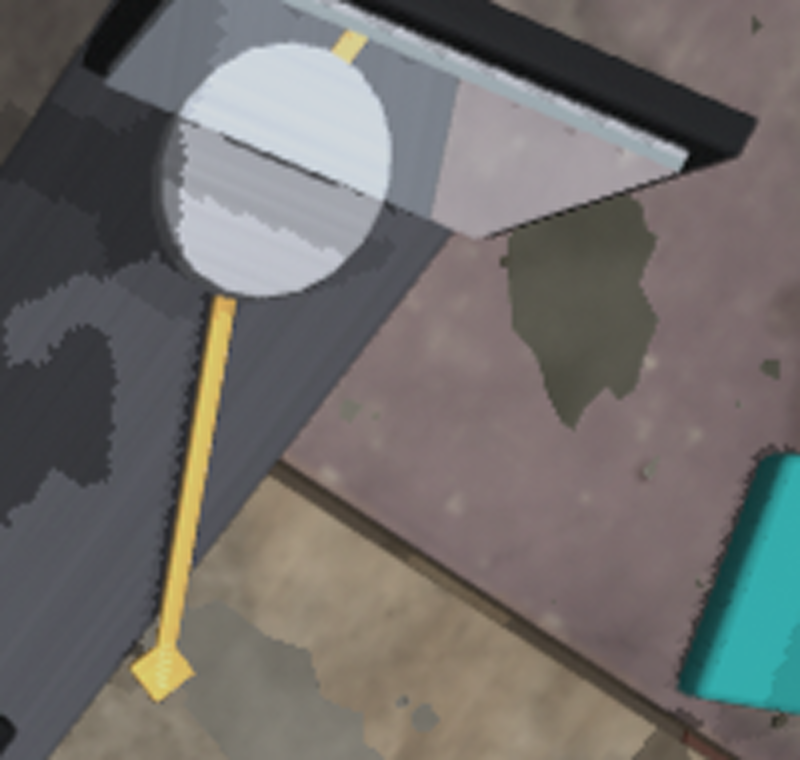

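```bash
python3 - <<'E'
from h import *
W=lambda u,v:(u/6+220-.42,v/6+150-.42)
M=lambda u,v:(u/4+330-.4,v/4-.4)
T=lambda u,v:(u/6+260-.42,v/6+140-.42)
st=state()
P=tri([("wrist",*W(374,594)),("top",*T(567,515))],st); print("knob top",P)
P=tri([("wrist",*W(374,594)),("scene",477/5+230-.4,308/5+190-.4)],st); print("knob top",P)
for z in (.14,.15,.16,.17):
  c=[ray("wrist",*W(*p),z,st) for p in [(330,460),(437,465),(410,728),(312,722)]]
  print(z,np.mean(c,0).round(4),[np.linalg.norm(c[a]-c[b]).round(4) for a,b in((0,1),(1,2),(2,3),(3,0))],
   [np.degrees(np.arctan2(*(c[a]-c[b])[1::-1])).round(1) for a,b in((1,2),(0,3))])
# stripe
a,b=ray("wrist",*W(375,583),.155,st),ray("wrist",*W(386,475),.155,st); print("stripe ang",np.degrees(np.arctan2(*(b-a)[1::-1])))
t=ray("wrist",*M(162,672),.017,st); print("ptr tip",t)
b=ray("wrist",*M(226,300),.017,st); print("ptr base",b, np.degrees(np.arctan2(*(t-b)[1::-1])))
print("base corner pin", ray("wrist",*W(50,376),.008,st))
g=lambda *p:ray("wrist",*p,.085,st)
print("dot",g(519,253))
i=cv2.imread("pics/w1.png"); crop(i,440,190,120,120,6,"pics/w1d.png")
E
```

```text
knob top [ 0.52826346 -0.27357633  0.14896981]
knob top [ 0.52687204 -0.27080256  0.16068764]
0.14 [ 0.5302 -0.2776  0.14  ] [np.float64(0.0142), np.float64(0.0388), np.float64(0.0136), np.float64(0.0385)] [np.float64(115.7), np.float64(116.6)]
0.15 [ 0.5278 -0.2739  0.15  ] [np.float64(0.0136), np.float64(0.0371), np.float64(0.013), np.float64(0.0369)] [np.float64(115.7), np.float64(116.6)]
0.16 [ 0.5254 -0.2701  0.16  ] [np.float64(0.013), np.float64(0.0355), np.float64(0.0124), np.float64(0.0352)] [np.float64(115.7), np.float64(116.6)]
0.17 [ 0.523  -0.2664  0.17  ] [np.float64(0.0124), np.float64(0.0338), np.float64(0.0118), np.float64(0.0336)] [np.float64(115.7), np.float64(116.6)]
stripe ang 115.29981836467593
ptr tip [ 0.59589491 -0.18478202  0.017     ]
ptr base [ 0.55327415 -0.09543606  0.017     ] -64.49742441141609
base corner pin [ 0.48025374 -0.31783488  0.008     ]
dot [ 0.75209115 -0.1809296   0.085     ]
```

View pics/w1d.png

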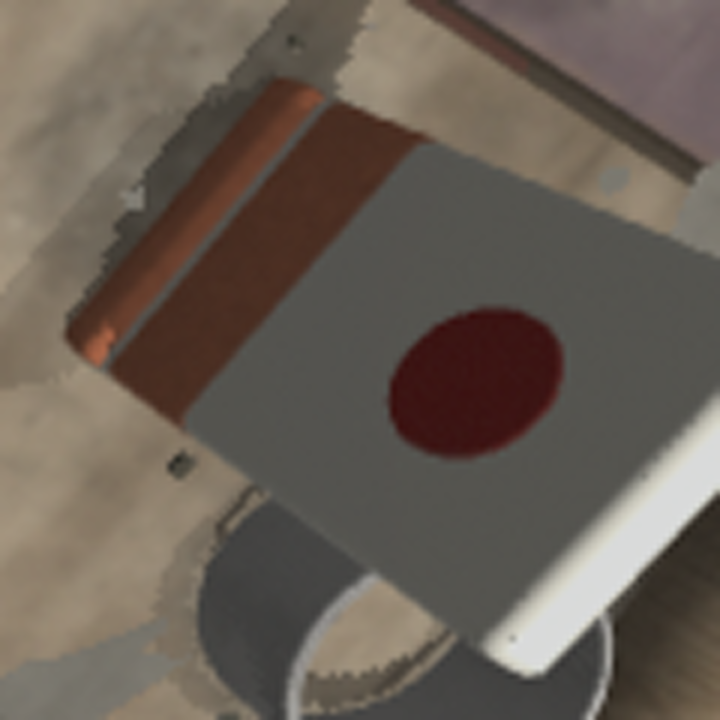

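Emit:
carry_out(rows=[[[0,0,-0.5,0.2,-0.25,0,50],[0,0,-0.5,0.2,-0.25,-0.5,50],[0,0,0,0,0,-0.8,50],[0,0,0,0,0,-0.8,50],[0,0,0,0,0,0,50]]])

```text
time: 3.2
tool_pos: [0.5245, -0.2703, 0.2144]
tool_rot: [0.691, -0.686, -0.159, 0.164]
contact_force: [-1.0, 0.7, -0.5]
gripper_width: 0.582
```

```bash
python3 - <<'E'
from h import *
s=state(); print(s["tool_pos"],np.degrees(s["joint_pos"]).round(1),s["gripper_width"])
i=grab_frame("wrist"); cv2.imwrite("pics/w2.png",i)
print(s["contact_force"],s["ft_torque"])
for z in(.14,.147,.15):print(proj("wrist",[.5284,-.275,z],s))
print(proj("wrist",s["tool_pos"]-[0,0,.054],s))
E
```

```text
[ 0.52445751 -0.27027686  0.21436861] [-34.5   2.7 101.6  -0.   76.3 -60.9] 0.5823233777311719
[-0.97835692  0.73676561 -0.52117409] [ 0.02714992  0.04401158 -0.00862032]
[279.38727776 276.12005484]
[279.4878634  282.97184776]
[279.53370235 286.0943514 ]
[276.57642912 286.13016692]
```

View pics/w2.png

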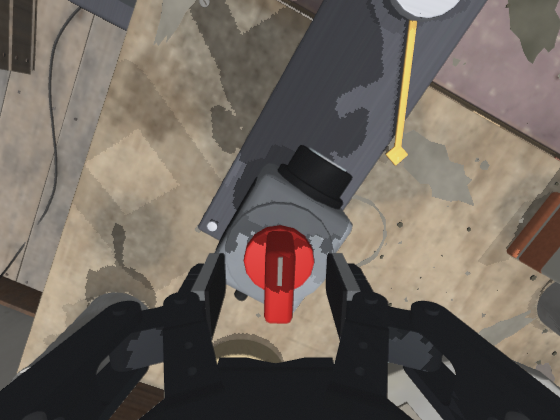

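```bash
python3 - <<'E'
from h import *
i=cv2.imread("pics/w2.png"); crop(i,220,210,120,125,6,"pics/w2c.png")
E
```

```text
(no output)
```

View pics/w2c.png

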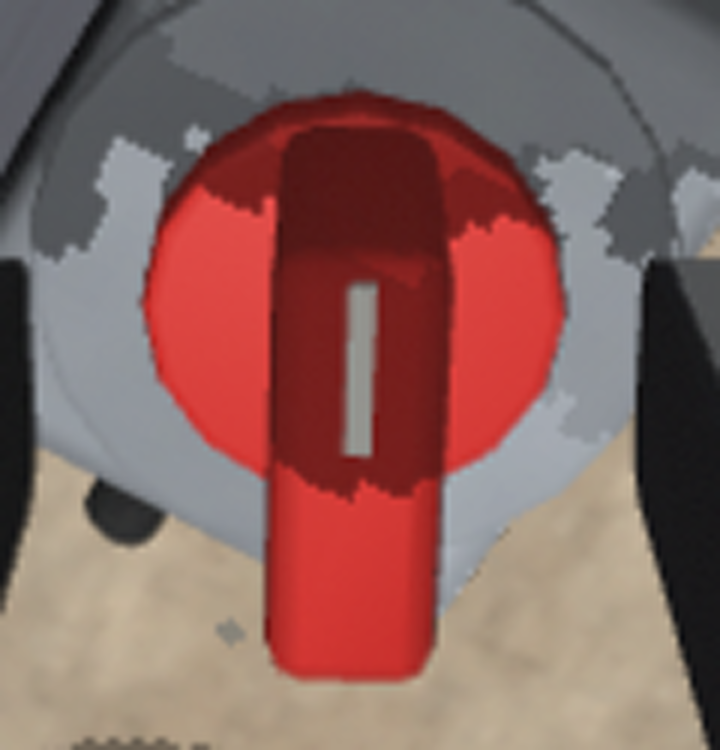

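```bash
python3 - <<'E'
from h import *
W=lambda u,v:(u/6+220-.42,v/6+210-.42)
st=state(); print(st["tool_pos"],Rq(st["tool_rot"]).as_matrix().round(3).tolist())
for z in (.14,.145,.15,.155,.16):
  c=[ray("wrist",*W(*p),z,st) for p in [(274,255),(448,255),(435,680),(268,680)]]
  print(z,np.mean(c,0).round(4),[np.linalg.norm(c[a]-c[b]).round(4) for a,b in((0,1),(1,2),(2,3),(3,0))],
   [np.degrees(np.arctan2(*(c[a]-c[b])[1::-1])).round(1) for a,b in((1,2),(0,3))])
E
```

```text
[ 0.52562608 -0.27112305  0.21743035] [[0.896, -0.005, -0.444], [0.444, 0.003, 0.896], [-0.003, -1.0, 0.005]]
0.14 [ 0.5338 -0.2844  0.14  ] [np.float64(0.015), np.float64(0.0427), np.float64(0.0154), np.float64(0.0427)] [np.float64(115.8), np.float64(115.1)]
0.145 [ 0.5324 -0.2817  0.145 ] [np.float64(0.0145), np.float64(0.0413), np.float64(0.0149), np.float64(0.0413)] [np.float64(115.8), np.float64(115.1)]
0.15 [ 0.5311 -0.2791  0.15  ] [np.float64(0.014), np.float64(0.0398), np.float64(0.0144), np.float64(0.0399)] [np.float64(115.8), np.float64(115.1)]
0.155 [ 0.5297 -0.2765  0.155 ] [np.float64(0.0134), np.float64(0.0384), np.float64(0.0139), np.float64(0.0384)] [np.float64(115.8), np.float64(115.1)]
0.16 [ 0.5283 -0.2738  0.16  ] [np.float64(0.0129), np.float64(0.0369), np.float64(0.0134), np.float64(0.037)] [np.float64(115.8), np.float64(115.1)]
```

Emit:
carry_out(rows=[[[0,0,0,0,0,-0.3,50],[0,0,0,0,0,-0.3,50],[0,0,0,0,0,0,50]]])

```text
time: 3.55
tool_pos: [0.5263, -0.2721, 0.1948]
tool_rot: [0.689, -0.688, -0.161, 0.162]
contact_force: [-0.1, 0.1, 1.3]
gripper_width: 0.581
```

```bash
python3 - <<'E'
from h import *
st=state(); i=grab_frame("wrist"); cv2.imwrite("pics/w3.png",i); crop(i,220,210,120,125,6,"pics/w3c.png")
print(st["tool_pos"],Rq(st["tool_rot"]).as_matrix().round(3).tolist())
print(state()["tool_pos"])
E
```

```text
[ 0.52633008 -0.27211494  0.19478107] [[0.896, -0.002, -0.444], [0.444, 0.001, 0.896], [-0.001, -1.0, 0.002]]
[ 0.526575   -0.27233047  0.19548791]
```

View pics/w3c.png

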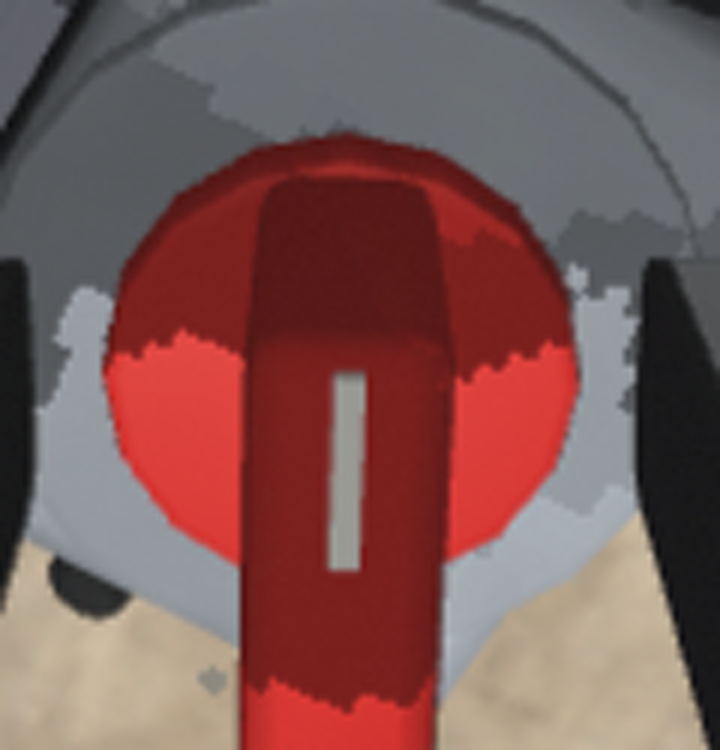

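```bash
python3 - <<'E'
from h import *
i=cv2.imread("pics/w3.png").astype(int)
m=(i[...,2]>90)&(i[...,1]<80)&(i[...,0]<80)
for r in range(325,356,3): print(r,np.flatnonzero(m[r,200:350])[[0,-1]]+200 if m[r,200:350].any() else None)
W=lambda u,v:(u/6+220-.42,v/6+210-.42)
st=state(); st["tool_pos"]=np.array([.5263,-.2721,.1948])
bot=max(np.flatnonzero(m[:,265:290].any(1)))
print(bot)
for z in (.145,.15,.155,.16):
  c=[ray("wrist",*p,z,st) for p in [W(243,340),W(452,340),(292,bot+.5),(260.5,bot+.5)]]
  C=np.mean(c,0); r=Rq(st["tool_rot"]).as_matrix()
  print(z,C.round(4),[np.linalg.norm(c[a]-c[b]).round(4) for a,b in((0,1),(1,2),(2,3),(3,0))],"in tool",(r.T@(C-st["tool_pos"])).round(4))
E
```

```text
325 [260 292]
328 [260 292]
331 [260 292]
334 [260 291]
337 [260 291]
340 [261 291]
343 [262 289]
346 [279 285]
349 None
352 None
355 None
346
0.145 [ 0.5306 -0.28    0.145 ] [np.float64(0.0148), np.float64(0.0411), np.float64(0.0146), np.float64(0.0411)] in tool [ 0.0004  0.0498 -0.009 ]
0.15 [ 0.5291 -0.2769  0.15  ] [np.float64(0.0142), np.float64(0.0394), np.float64(0.014), np.float64(0.0394)] in tool [ 0.0004  0.0448 -0.0056]
0.155 [ 0.5275 -0.2739  0.155 ] [np.float64(0.0136), np.float64(0.0376), np.float64(0.0134), np.float64(0.0376)] in tool [ 0.0003  0.0398 -0.0022]
0.16 [ 0.526  -0.2708  0.16  ] [np.float64(0.013), np.float64(0.0359), np.float64(0.0128), np.float64(0.0359)] in tool [0.0003 0.0348 0.0012]
```

Emit:
carry_out(rows=[[[0,0,0,0.04,-0.07,0.05,50],[0,0,0,0,0,0,0],[0,0,0,0,0,0,0],[0,0,0,0,0,0,0],[0,0,0,0,0,0,0]]])

```text
time: 4.1
tool_pos: [0.5289, -0.2763, 0.2]
tool_rot: [-0.687, 0.69, 0.162, -0.161]
contact_force: [-2.3, 0.1, 4.8]
gripper_width: 0.159
```

Emit:
carry_out(rows=[[[0,0,0,0,0,0,0],[0,0,0,0,0,0,0],[0,0,0,0,0,0,0]]])

```text
time: 4.4
tool_pos: [0.5289, -0.2763, 0.2001]
tool_rot: [-0.687, 0.69, 0.162, -0.161]
contact_force: [-0.6, -0.7, 5.5]
gripper_width: 0.153
```

```bash
cat > s.py <<'E'
from h import *
s=state(); x=Rq(s["tool_rot"]).as_matrix()
print(s["time"],s["tool_pos"].round(4),"F",s["contact_force"].round(1),"T",s["ft_torque"].round(3),"w",round(s["gripper_width"],3),"xang",np.degrees(np.arctan2(x[1,0],x[0,0])).round(2),"down",x[:,1].round(3))
E
python3 s.py
```

```text
4.4 [ 0.5289 -0.2763  0.2001] F [-0.6 -0.7  5.5] T [-0.131  0.306 -0.019] w 0.153 xang 26.36 down [ 0.002 -0.003 -1.   ]
```

Emit:
carry_out(rows=[[[0,0,0.8,0,0,0,0],[0,0,0.8,0,0,0,0],[0,0,0.8,0,0,0,0],[0,0,0.8,0,0,0,0],[0,0,0.8,0,0,0,0]]])

```text
time: 4.9
tool_pos: [0.5296, -0.2758, 0.2001]
tool_rot: [-0.658, 0.66, 0.257, -0.255]
contact_force: [1.4, 1.9, 4.6]
gripper_width: 0.154
```

```bash
python3 s.py
```

```text
4.9 [ 0.5296 -0.2758  0.2001] F [1.4 1.9 4.6] T [ 0.141 -0.208 -0.052] w 0.154 xang 42.49 down [ 0.004 -0.002 -1.   ]
```

Emit:
carry_out(rows=[[[0,0,0.8,0,0,0,0],[0,0,0.8,0,0,0,0],[0,0,0.8,0,0,0,0],[0,0,0.5,0,0,0,0]]])

```text
time: 5.3
tool_pos: [0.53, -0.2753, 0.2001]
tool_rot: [-0.629, 0.631, 0.323, -0.32]
contact_force: [4.6, 2.2, 5.0]
gripper_width: 0.152
```

```bash
python3 s.py
```

```text
5.3 [ 0.53   -0.2753  0.2001] F [4.6 2.2 5. ] T [ 0.366 -0.475 -0.039] w 0.152 xang 54.06 down [ 0.005 -0.001 -1.   ]
```

Emit:
carry_out(rows=[[[0,0,0.6,0,0,0,0],[0,0,0.6,0,0,0,0],[0,0,0.6,0,0,0,0],[0,0,0.6,0,0,0,0],[0,0,0.6,0,0,0,0]]])

```text
time: 5.8
tool_pos: [0.5303, -0.2748, 0.2001]
tool_rot: [-0.592, 0.594, 0.387, -0.384]
contact_force: [3.3, 4.8, 5.0]
gripper_width: 0.155
```

```bash
python3 s.py
```

```text
5.8 [ 0.5303 -0.2748  0.2001] F [3.3 4.8 5. ] T [ 0.79  -0.682 -0.093] w 0.155 xang 66.07 down [ 0.006  0.001 -1.   ]
```

Emit:
carry_out(rows=[[[0,0,0.5,0,0,0,0],[0,0,0.5,0,0,0,0],[0,0,0.5,0,0,0,0],[0,0,0.5,0,0,0,0],[0,0,0.5,0,0,0,0]]])

```text
time: 6.3
tool_pos: [0.5305, -0.2743, 0.2001]
tool_rot: [-0.556, 0.558, 0.438, -0.433]
contact_force: [5.1, 6.3, 5.1]
gripper_width: 0.151
```

```bash
python3 s.py
```

```text
6.3 [ 0.5305 -0.2743  0.2001] F [5.1 6.3 5.1] T [ 1.01  -0.679 -0.076] w 0.151 xang 76.06 down [ 0.006  0.002 -1.   ]
```

Emit:
carry_out(rows=[[[0,0,0.5,0,0,0,0],[0,0,0.5,0,0,0,0],[0,0,0.5,0,0,0,0]]])

```text
time: 6.6
tool_pos: [0.5306, -0.274, 0.2001]
tool_rot: [-0.533, 0.534, 0.466, -0.462]
contact_force: [4.9, 8.2, 4.3]
gripper_width: 0.155
```

```bash
python3 s.py
```

```text
6.6 [ 0.5306 -0.274   0.2001] F [4.9 8.2 4.3] T [ 1.171 -0.782 -0.087] w 0.155 xang 82.06 down [ 0.006  0.003 -1.   ]
```

Emit:
carry_out(rows=[[[0,0,0.4,0,0,0,0],[0,0,0.4,0,0,0,0],[0,0,0,0,0,0,0]]])

```text
time: 6.9
tool_pos: [0.5306, -0.2738, 0.2001]
tool_rot: [-0.52, 0.521, 0.481, -0.476]
contact_force: [5.5, 8.3, 5.5]
gripper_width: 0.152
```

```bash
python3 s.py
```

```text
6.9 [ 0.5306 -0.2738  0.2001] F [5.5 8.3 5.5] T [ 1.233 -0.728  0.017] w 0.152 xang 85.22 down [ 0.006  0.003 -1.   ]
```

Emit:
carry_out(rows=[[[0,0,0.4,0,0,0,0],[0,0,0.4,0,0,0,0],[0,0,0,0,0,0,0]]])

```text
time: 7.2
tool_pos: [0.5305, -0.2738, 0.2001]
tool_rot: [-0.507, 0.509, 0.495, -0.489]
contact_force: [4.7, 8.6, 4.5]
gripper_width: 0.156
```

```bash
python3 s.py
```

```text
7.2 [ 0.5305 -0.2738  0.2001] F [4.7 8.6 4.5] T [ 1.221 -0.749 -1.437] w 0.156 xang 88.16 down [ 0.007  0.004 -1.   ]
```

Emit:
carry_out(rows=[[[0,0,0.4,0,0,0,0],[0,0,0.4,0,0,0,0],[0,0,0,0,0,0,0]]])

```text
time: 7.5
tool_pos: [0.5306, -0.2739, 0.2002]
tool_rot: [-0.494, 0.496, 0.508, -0.502]
contact_force: [4.8, 9.2, 5.6]
gripper_width: 0.154
```

```bash
python3 s.py
```

```text
7.5 [ 0.5306 -0.2739  0.2002] F [4.8 9.2 5.6] T [ 1.327 -0.688 -2.659] w 0.154 xang 91.13 down [ 0.007  0.005 -1.   ]
```

Emit:
carry_out(rows=[[[0,0,-0.4,0,0,0,0],[0,0,-0.3,0,0,0,0],[0,0,0,0,0,0,0]]])

```text
time: 7.8
tool_pos: [0.5306, -0.2739, 0.2001]
tool_rot: [-0.506, 0.507, 0.496, -0.491]
contact_force: [4.2, 8.3, 4.6]
gripper_width: 0.155
```

```bash
python3 s.py
```

```text
7.8 [ 0.5306 -0.2739  0.2001] F [4.2 8.3 4.6] T [ 1.282 -0.671 -1.515] w 0.155 xang 88.48 down [ 0.007  0.004 -1.   ]
```

Emit:
carry_out(rows=[[[0,0,0,0,0,0,45],[0,0,0,0,0,0,45],[0,0,0,0,0,0,45],[0,0,0,0,0,0,45],[0,0,0,0,0,0.5,45]]])

```text
time: 8.3
tool_pos: [0.5266, -0.2744, 0.2142]
tool_rot: [0.508, -0.503, -0.494, 0.495]
contact_force: [-0.7, -0.0, 0.1]
gripper_width: 0.528
```

Emit:
carry_out(rows=[[[0,0,0,0,0,0.9,45],[0,0,0,0,0,0.9,45],[0,0,0,0,0,0,45],[0,0,0,0,0,0,45]]])

```text
time: 8.7
tool_pos: [0.5286, -0.2758, 0.2911]
tool_rot: [-0.505, 0.506, 0.495, -0.494]
contact_force: [0.1, -1.1, -1.0]
gripper_width: 0.53
```

```bash
python3 s.py; python3 - <<'E'
from h import *
cv2.imwrite("pics/w4.png",grab_frame("wrist"));cv2.imwrite("pics/top4.png",grab_frame("top"))
E
python3 s.py
```

```text
8.7 [ 0.5286 -0.2758  0.2911] F [ 0.1 -1.1 -1. ] T [-0.015  0.007 -0.002] w 0.53 xang 88.75 down [ 0.002 -0.001 -1.   ]
8.8 [ 0.5278 -0.2751  0.2883] F [ 0.2  0.5 -0.3] T [-0.027 -0.026 -0.042] w 0.526 xang 88.76 down [-0.002  0.001 -1.   ]
```

View pics/w4.png

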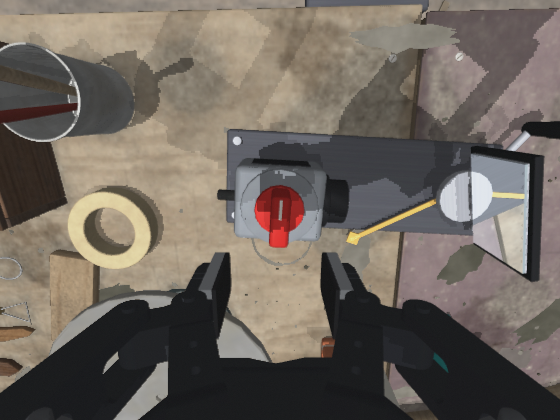

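```bash
python3 - <<'E'
from h import *
i=cv2.imread("pics/w4.png"); crop(i,220,120,140,130,5,"pics/w4c.png");crop(i,420,100,140,190,4,"pics/w4m.png")
E
```

```text
(no output)
```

View pics/w4c.png

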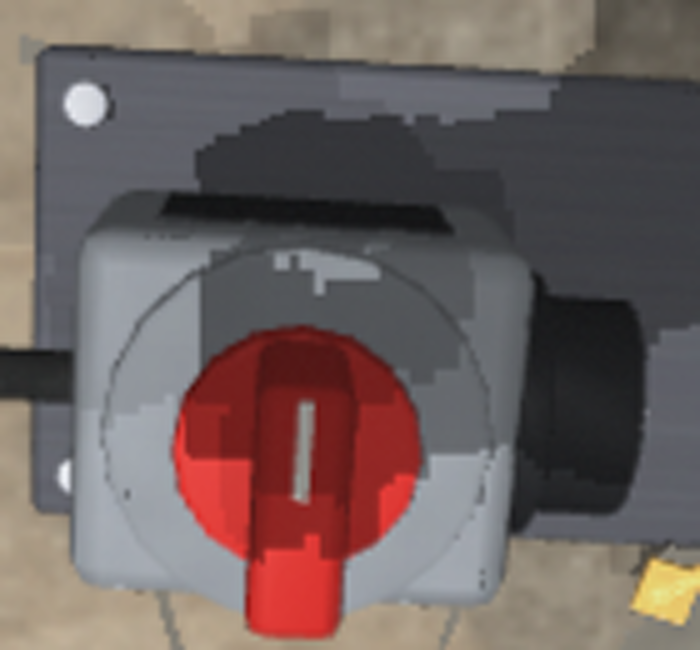

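View pics/w4m.png

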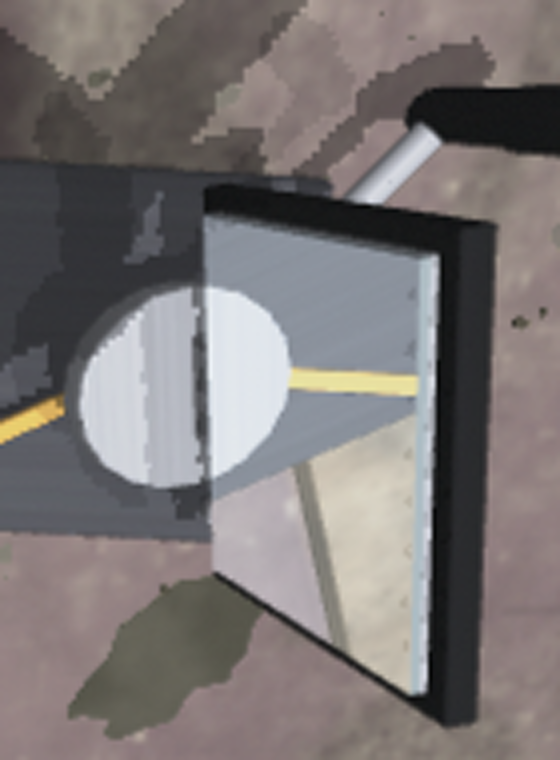

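```bash
python3 - <<'E'
from h import *
C=lambda u,v:(u/5+220-.4,v/5+120-.4)
M=lambda u,v:(u/4+420-.4,v/4+100-.4)
st=state(); st["tool_pos"]=np.array([ 0.5286,-0.2758,0.2911])
def ang(a,b,z):
    a,b=ray("wrist",*a,z,st),ray("wrist",*b,z,st); return np.degrees(np.arctan2(*(b-a)[1::-1])).round(1)
print("plate top edge",ang(C(50,48),C(690,80),.008),"left edge",ang(C(37,60),C(33,505),.008))
print("plate bottom",ang(C(550,540),M(205,540),.008))
print("stripe",ang(C(301,500),C(307,402),.152),"bar L,R",ang(C(246,610),C(258,405),.152),ang(C(342,610),C(350,405),.152))
for n,p in (("TL",C(38,50)),("BL",C(32,510))): print(n,ray("wrist",*p,.008,st))
print("ptr tip",ray("wrist",*C(668,590),.017,st),"root",ray("wrist",*M(62,405),.017,st),ang(M(62,405),C(668,590),.017))
print("handle bottom",ray("wrist",*M(430,125),.045,st))
# disc left edge point & glass bottom edge midpoint
print("disc L",ray("wrist",*M(72,395),.03,st))
for z in(.045,): print("frame bottom",ray("wrist",*M(208,190),z+.08,st), ray("wrist",*M(213,574),z,st))
E
```

```text
plate top edge 86.0 left edge -4.3
plate bottom 85.8
stripe 175.7 bar L,R 175.3 177.4
TL [ 0.46798653 -0.32773335  0.008     ]
BL [ 0.57467178 -0.33612895  0.008     ]
ptr tip [ 0.59484828 -0.18508143  0.017     ] root [ 0.55166962 -0.09359394  0.017     ] -64.7
handle bottom [ 0.47410239 -0.02651602  0.045     ]
disc L [ 0.54524442 -0.0980398   0.03      ]
frame bottom [ 0.48036401 -0.12831463  0.125     ] [ 0.59277431 -0.06095104  0.045     ]
```

Emit:
carry_out(rows=[[[0,0,-0.9,-0.17,0.8,0,45],[0,0,-0.9,-0.17,0.8,0,45],[0,0,-0.9,-0.17,0.8,0,45],[0,0,-0.9,-0.17,0.8,0,45],[0,0,-0.9,-0.17,0.8,0,45]]])

```text
time: 9.3
tool_pos: [0.4932, -0.114, 0.2876]
tool_rot: [0.578, -0.576, -0.408, 0.409]
contact_force: [0.1, 0.3, -0.4]
gripper_width: 0.526
```

Emit:
carry_out(rows=[[[0,0,-1,-0.17,0.8,0,45],[0,0,-1,-0.17,0.8,0,45],[0,0,-1,-0.17,0.8,0,45],[0,0,-1,0,0,0,45],[0,0,-1,0,0,0,45]]])

```text
time: 9.8
tool_pos: [0.473, -0.0182, 0.2878]
tool_rot: [0.64, -0.638, -0.302, 0.304]
contact_force: [-0.1, -0.8, -0.7]
gripper_width: 0.526
```

Emit:
carry_out(rows=[[[0,0,0,0,0,0,45],[0,0,0,0,0,0,45]]])

```text
time: 10.0
tool_pos: [0.4735, -0.0193, 0.2885]
tool_rot: [0.639, -0.638, -0.303, 0.304]
contact_force: [-0.4, -0.5, -0.4]
gripper_width: 0.525
```

```bash
python3 s.py; python3 - <<'E'
from h import *
cv2.imwrite("pics/w5.png",grab_frame("wrist"))
E
python3 s.py
```

```text
10.0 [ 0.4735 -0.0193  0.2885] F [-0.4 -0.5 -0.4] T [ 0.079 -0.05  -0.027] w 0.525 xang 50.84 down [-0.002  0.001 -1.   ]
10.05 [ 0.4737 -0.0195  0.2888] F [-0.1 -0.2 -0.3] T [ 0.037 -0.029  0.06 ] w 0.529 xang 50.82 down [-0.002  0.    -1.   ]
```

View pics/w5.png

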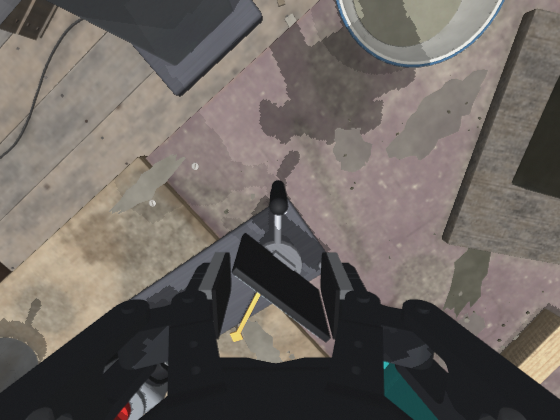

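```bash
python3 - <<'E'
from h import *
i=cv2.imread("pics/w5.png"); crop(i,220,165,120,185,4,"pics/w5c.png")
E
```

```text
(no output)
```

View pics/w5c.png

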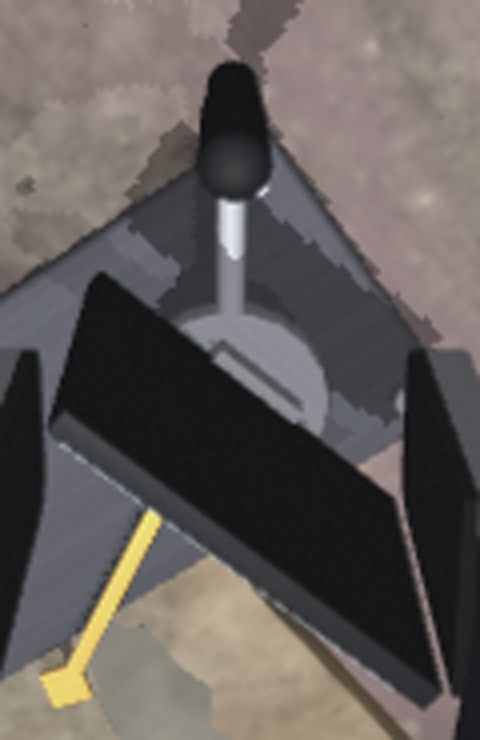

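```bash
python3 - <<'E'
from h import *
C=lambda u,v:(u/4+220-.4,v/4+165-.4)
st=state(); 
h=ray("wrist",*C(236,165),.113,st); print("handle top",h,"bottom",ray("wrist",*C(232,92),.055,st))
a,b=ray("wrist",*C(57,427),.126,st),ray("wrist",*C(435,700),.126,st); print("mirror top",a,b,(a+b)/2,np.linalg.norm(a-b),np.degrees(np.arctan2(*(b-a)[1::-1])))
t,r=ray("wrist",*C(66,690),.017,st),ray("wrist",*C(150,520),.017,st); print("ptr",t,r,np.degrees(np.arctan2(*(t-r)[1::-1])))
print("lever ang",[np.degrees(np.arctan2(*(ray("wrist",*C(232,195),.036,st)-ray("wrist",*C(231,305),.036,st))[1::-1]))])
rr=Rq(st["tool_rot"]).as_matrix(); print(rr.T@(h-st["tool_pos"]))
E
```

```text
handle top [ 0.47306067 -0.01635716  0.113     ] bottom [ 0.47092627 -0.01528467  0.055     ]
mirror top [ 0.49063797 -0.07853425  0.126     ] [ 0.59461108 -0.05774379  0.126     ] [ 0.54262452 -0.06813902  0.126     ] 0.10603137126124848 11.307725647979117
ptr [ 0.59860539 -0.18833435  0.017     ] [ 0.56762412 -0.12635835  0.017     ] -63.439921619518685
lever ang [np.float64(140.47379081883173)]
[0.00218226 0.1758363  0.00212557]
```

Emit:
carry_out(rows=[[[0,0,0,-0.03,0.08,-0.9,45],[0,0,0,0,0,-0.9,45],[0,0,0,0,0,-0.9,45],[0,0,0,0,0,-0.9,45],[0,0,0,0,0,0,45]]])

```text
time: 10.55
tool_pos: [0.4689, -0.0157, 0.1401]
tool_rot: [0.641, -0.636, -0.3, 0.307]
contact_force: [-0.8, 0.1, -0.9]
gripper_width: 0.526
```

```bash
python3 s.py; python3 - <<'E'
from h import *
cv2.imwrite("pics/w6.png",grab_frame("wrist"))
E
python3 s.py
```

```text
10.55 [ 0.4689 -0.0157  0.1401] F [-0.8  0.1 -0.9] T [ 0.006  0.016 -0.001] w 0.526 xang 50.78 down [-0.012  0.002 -1.   ]
10.6 [ 0.4708 -0.016   0.1432] F [-0.4 -0.3  0.1] T [-0.015 -0.016  0.012] w 0.527 xang 50.77 down [-0.007  0.001 -1.   ]
```

View pics/w6.png

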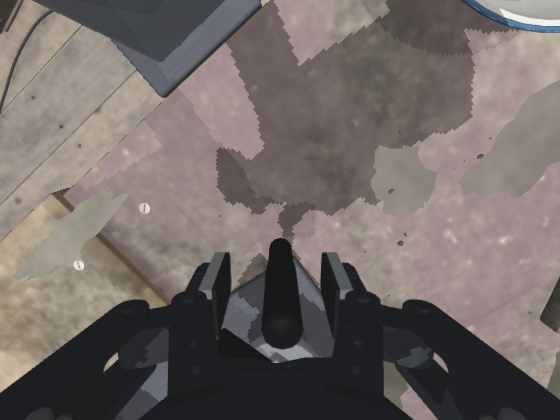

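Emit:
carry_out(rows=[[[0,0,0,0,0,0,0],[0,0,0,0,0,0,0],[0,0,0,0,0,0,0],[0,0,0,0,0,0,0],[0,0,0,0,0,0,0]]])

```text
time: 11.1
tool_pos: [0.4742, -0.0167, 0.1487]
tool_rot: [-0.638, 0.64, 0.304, -0.302]
contact_force: [-1.8, -1.3, 6.3]
gripper_width: 0.173
```

```bash
python3 s.py
```

```text
11.1 [ 0.4742 -0.0167  0.1487] F [-1.8 -1.3  6.3] T [-0.275  0.406  0.02 ] w 0.173 xang 50.78 down [ 0.004 -0.002 -1.   ]
```

Emit:
carry_out(rows=[[[0,0,0.47,-0.045,-0.058,0,0],[0,0,0.47,-0.043,-0.059,0,0],[0,0,0.47,-0.042,-0.06,0,0],[0,0,0.47,-0.04,-0.061,0,0],[0,0,0.47,-0.038,-0.063,0,0]]])

```text
time: 11.6
tool_pos: [0.466, -0.0284, 0.1487]
tool_rot: [-0.611, 0.613, 0.356, -0.354]
contact_force: [-0.7, 0.1, 6.1]
gripper_width: 0.17
```

```bash
python3 s.py
```

```text
11.6 [ 0.466  -0.0284  0.1487] F [-0.7  0.1  6.1] T [ 0.007  0.268 -0.073] w 0.17 xang 60.24 down [ 0.005 -0.    -1.   ]
```

Emit:
carry_out(rows=[[[0,0,0.47,-0.035,-0.064,0,0],[0,0,0.47,-0.033,-0.065,0,0],[0,0,0.47,-0.031,-0.066,0,0],[0,0,0.47,-0.029,-0.067,0,0],[0,0,0.47,-0.027,-0.068,0,0]]])

```text
time: 12.1
tool_pos: [0.4596, -0.0416, 0.1487]
tool_rot: [-0.58, 0.581, 0.405, -0.403]
contact_force: [-2.6, 1.9, 7.0]
gripper_width: 0.171
```

Emit:
carry_out(rows=[[[0,0,0,0,0,0,0],[0,0,0,0,0,0,0]]])

```text
time: 12.3
tool_pos: [0.4597, -0.0416, 0.1487]
tool_rot: [-0.58, 0.582, 0.404, -0.402]
contact_force: [-1.8, 1.9, 6.4]
gripper_width: 0.168
```

```bash
python3 s.py;python3 - <<'E'
from h import *
for n in["top","scene","wrist"]: cv2.imwrite(f"pics/{n}7.png",grab_frame(n))
i=cv2.imread("pics/top7.png"); crop(i,260,140,120,110,6,"pics/t7.png")
i=cv2.imread("pics/scene7.png"); crop(i,230,190,140,110,5,"pics/s7.png")
E
```

```text
12.3 [ 0.4597 -0.0416  0.1487] F [-1.8  1.9  6.4] T [ 0.191  0.412 -0.023] w 0.168 xang 69.55 down [ 0.004 -0.    -1.   ]
```

View pics/t7.png

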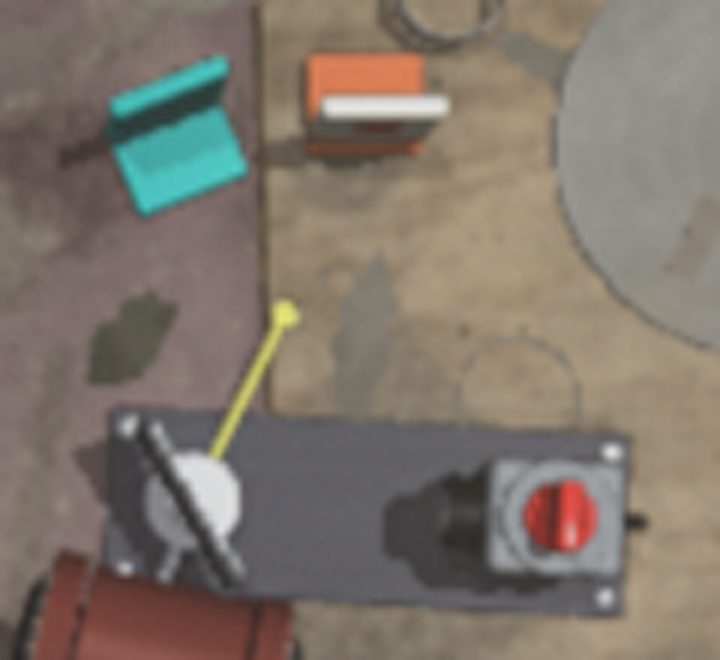

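View pics/s7.png

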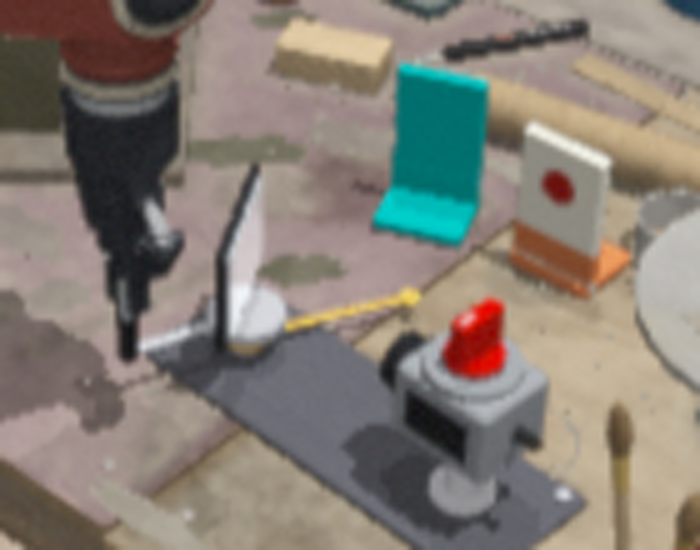

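View pics/wrist7.png

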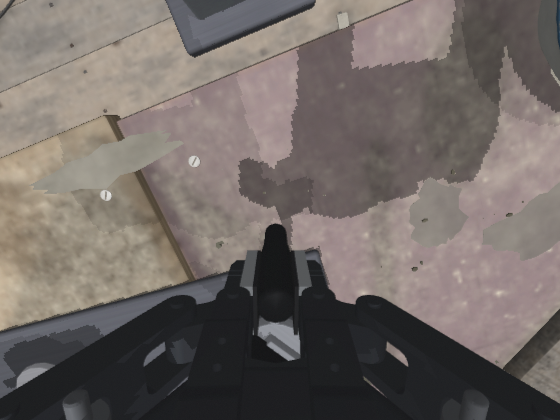

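```bash
python3 - <<'E'
from h import *
A=np.array([.542,-.0735])
for n in("top","scene"):
    i=cv2.imread(f"pics/{n}7.png").astype(int); b,g,r=i[...,0],i[...,1],i[...,2]
    m=(r>140)&(g>110)&(b<g*0.68)&(r-b>70); 
    roi=np.zeros_like(m)
    if n=="top": roi[185:222,290:315]=1
    else: roi[245:262,284:318]=1
    ys,xs=np.nonzero(m&roi); P=np.array([ray(n,x,y,.017)[:2] for x,y in zip(xs,ys)])
    c=P.mean(0); d=np.linalg.svd(P-c)[2][0]; d*=np.sign(d[0]); 
    far=P[np.argsort(P@d)[-8:]].mean(0)
    print(n,len(P),"dir",np.degrees(np.arctan2(d[1],d[0])).round(2),"centroid",c.round(4),"far",far.round(4),"axis->far",np.degrees(np.arctan2(*(far-A)[::-1])).round(2),"line miss A mm",(1000*np.cross(d,A-c)).round(1))
    m=(r>60)&(g<r*.45)&(b<r*.45); roi=np.zeros_like(m)
    if n=="top": roi[155:170,315:336]=1
    else: roi[220:236,334:350]=1
    ys,xs=np.nonzero(m&roi); u=(xs.min()+xs.max())/2,(ys.min()+ys.max())/2; print(" red",len(xs),xs.mean(),ys.mean(),u)
    D=ray(n,xs.mean(),ys.mean(),.085)[:2]; print(" dot",D.round(4),"from A",np.degrees(np.arctan2(*(D-A)[::-1])).round(2), "miss of pointer line mm",(1000*np.cross(d,D-c)).round(1))
E
```

```text
top 48 dir -26.99 centroid [ 0.6242 -0.1169] far [ 0.6567 -0.1328] axis->far -27.36 line miss A mm 1.4<stdin>:12: DeprecationWarning: Arrays of 2-dimensional vectors are deprecated. Use arrays of 3-dimensional vectors instead. (deprecated in NumPy 2.0)
Traceback (most recent call last):
ValueError: zero-size array to reduction operation minimum which has no identity
```

```bash
python3 - 2>/dev/null <<'E'
from h import *
A=np.array([.542,-.0735]); cr=lambda a,b:a[0]*b[1]-a[1]*b[0]
n="scene"
i=cv2.imread(f"pics/{n}7.png").astype(int); b,g,r=i[...,0],i[...,1],i[...,2]
m=(r>140)&(g>110)&(b<g*0.68)&(r-b>70); roi=np.zeros_like(m); roi[245:262,284:318]=1
ys,xs=np.nonzero(m&roi); P=np.array([ray(n,x,y,.017)[:2] for x,y in zip(xs,ys)])
c=P.mean(0); d=np.linalg.svd(P-c)[2][0]; d*=np.sign(d[0]); far=P[np.argsort(P@d)[-8:]].mean(0)
print(len(P),"dir",np.degrees(np.arctan2(d[1],d[0])).round(2),c,far,"A miss",1000*cr(d,A-c))
m=(r>60)&(g<r*.5)&(b<r*.5); roi=np.zeros_like(m); roi[220:236,334:350]=1
ys,xs=np.nonzero(m&roi); D=ray(n,xs.mean(),ys.mean(),.085)[:2]; print(len(xs),xs.mean(),ys.mean(),"dot",D,"miss",1000*cr(d,D-c),np.degrees(np.arctan2(*(D-A)[::-1])))
n="top"
i=cv2.imread(f"pics/{n}7.png").astype(int); mn=i.min(2); roi=np.zeros_like(mn); roi[153:163,310:338]=1
ys,xs=np.nonzero((mn>170)&(roi>0)); print(len(xs),xs.min(),xs.max(),ys.min(),ys.max(),ray(n,xs.mean(),ys.mean(),.12))
print(ray(n,xs.min()-.5,ys.mean(),.12),ray(n,xs.max()+.5,ys.mean(),.12))
for y in (160,161,162): print(i[y,318:334].tolist())
# wrist earlier view w1
E
```

```text
48 dir -27.48 [ 0.62122624 -0.11158764] [ 0.65769521 -0.13127044] A miss -2.7730006408015484
21 341.14285714285717 226.85714285714286 dot [ 0.75681594 -0.18053232] miss 1.409609235119437 -26.484840175026015
61 314 334 156 158 [ 0.75985701 -0.18384713  0.12      ]
[ 0.76056157 -0.14979766  0.12      ] [ 0.7591065  -0.22011707  0.12      ]
[[76, 84, 89], [70, 77, 87], [66, 73, 86], [65, 72, 88], [67, 73, 92], [67, 73, 90], [66, 73, 87], [65, 72, 85], [67, 74, 86], [76, 84, 91], [82, 89, 93], [82, 89, 92], [80, 87, 92], [80, 88, 92], [88, 99, 107], [105, 123, 135]]
[[67, 76, 83], [59, 65, 79], [53, 60, 78], [49, 55, 77], [47, 53, 78], [47, 53, 78], [49, 54, 76], [50, 58, 76], [61, 68, 80], [70, 77, 84], [75, 84, 87], [74, 82, 85], [75, 82, 86], [81, 91, 98], [96, 114, 126], [109, 131, 148]]
[[69, 78, 85], [65, 73, 84], [63, 73, 83], [61, 69, 82], [61, 70, 82], [63, 71, 83], [61, 69, 81], [61, 70, 82], [66, 74, 84], [71, 79, 85], [70, 79, 85], [71, 79, 86], [74, 83, 93], [92, 107, 119], [109, 130, 145], [113, 134, 151]]
```

```bash
python3 s.py; python3 -c "
from plant import job_done; print(job_done())"
```

```text
12.45 [ 0.4597 -0.0415  0.1487] F [-2.1  1.1  7.4] T [ 0.161  0.358 -0.049] w 0.17 xang 69.56 down [ 0.004 -0.    -1.   ]
the job is handed in; nothing more can be done
None
```

I reset the counter knob first, then swung the mirror until its pointer lined up with the red dot. I handed the job in at about 12.5 s with the gripper still holding the handle.

- **Knob:** I turned it anticlockwise about 60° until the torque rose to about 2.7 N m at the stop. After I let go, the wrist picture showed its bar at 175.7°, in line with the rig's x axis. That matches the angle at which the torque began to rise.
- **Mirror:** I gripped the lever by its black handle and swung it 18.8°. The force on the tool was about 8 N at the end.
- **Aim:** The two fixed cameras disagree slightly.

| Camera | Pointer line | Dot relative to the pointer line |
|---|---|---|
| top | -27.0° | about 0.3° to the right |
| scene | -27.5° | 1.4 mm (about 0.5°) to the left |

- **Aim, overall:** My best estimate of the bearing from the mirror's axis to the dot, averaged over the views, is -27.1°, so the aim is right to within a few tenths of a degree. The red dot was too faint to mask in the top view, so there I took its place from the tile's white top edge.
- **Other things:** The tile and the turquoise look-alike sit in the same place in the first and last top-view crops. I did not measure the other objects separately. At no point did I bring the gripper against the glass.

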